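# Move the child-resistant cap to the refilled solvent can

## Task

The small solvent can is empty and the large one has just been refilled, so move the child-resistant cap over: press it down hard while turning it anticlockwise to take it off the small can, then lock it on the large can's neck by pressing it down and turning it clockwise to the stop, so that it springs up behind its catches. Prove that it is locked with a steady, straight upward pull on the cap of about 10 N, which must not lift the can, then let go. Leave both cans standing upright where they are and do not disturb the things around them.

Things in the scene. Friction and masses are not known exactly. Their poses are not given: they have to be found in the camera images.
- small_can: the empty can that wears the cap at the start: round bright tin, pale grey label sleeve with two grey bands, 110 mm across, 90 mm tall to its seam, coned top to 100 mm, then a white plastic neck up to 126 mm; 0.5 to 0.8 kg, loose. Origin: centre of its underside, z up; tabs of the neck at 0, 120 and 240 degrees from its +x axis
- large_can: the refilled can without a cap: same kind of tin, 130 mm across, 115 mm tall to its seam, coned top to 125 mm, same neck, up to 151 mm; 1.9 kg, so it presses on the table with about 19 N; loose. Origin: centre of its underside, z up; tabs of the neck at 0, 120 and 240 degrees from its +x axis
- small_can_mouth (a point): centre of the mouth of the small can's neck, 126 mm above its underside. Both necks are alike: a spigot 33 mm across and 26 mm tall (top 3 mm tapered to 29 mm), a 49 mm collar 4 mm thick at its foot, and three hooked tabs round it
- large_can_mouth (a point): centre of the mouth of the large can's neck, 151 mm above its underside. Locked, the cap's origin is 13 mm below this point. The free gaps between the tabs are centred 60 degrees from each tab; the lugs of the cap pass there
- small_can_tab (a point): outer edge of the small can's tab on its +x side, 21.5 mm from the axis, 6 mm below the mouth. A tab is 17 mm wide: a ledge 4 to 8 mm below the mouth; under its clockwise end (seen from above) a stop down to 18.5 mm below the mouth, under its anticlockwise end a catch tooth down to 12.5 mm; between them the 10.6 mm pocket for a lug
- large_can_tab (a point): the same point of the large can: outer edge of its tab on the +x side, 21.5 mm from the axis, 6 mm below the mouth
- cap: the child-resistant cap: ribbed black plastic, 56 mm across, 30 mm tall, 65 g, hollow (50 mm inside), alike every 120 degrees. Origin: centre of its lower rim, z up. Locked, its x axis is parallel to the can's (or 120 or 240 degrees round) and its inner spring pushes it up with 10 N. About 1.5 mm of sideways play on the neck. Turned without being pushed down it only drags the can round
- cap_lug (a point): inner face of the cap's lug on its +x side, 18 mm from the axis; three lugs at 120 degrees, 9 mm wide, 1 to 5 mm above the lower rim. To pass the catch teeth the cap must be pushed 4.5 mm below its locked height (17 N); it bottoms after 6 mm (19 N). From locked, 45 to 75 degrees anticlockwise (60 is best) brings the lugs to the gaps; farther, they strike the next tab
- cap_top (a point): centre of the cap's top, 30 mm above its lower rim, with two raised arrows showing the opening turn (anticlockwise from above). With its lugs in the gaps the cap rests loose 2 mm above its locked height and lifts off; from there, to lock: push it at least 6.5 mm down, turn clockwise about 60 degrees to the stop, let it spring up. Turning it while pressed takes under 0.15 N m
- bench_near: the folding table with a blue top at z = 0 on which all stands
- marker: bystander: felt marker, 134 mm long, 17 mm thick, lying behind the right-hand can; origin at the centre of its underside
- sanding_block: bystander: wooden sanding block, 66 x 112 x 32 mm, lying to the right of the cans; origin at the centre of its underside
There are look-alikes about, which are no part of the job. Of the things like the cap, leave any that is orange; of the rest the smaller one is meant.

How it is judged:
On the way, in this order (a step that is already met when the one before it is completed fails the run):
1. the cap is taken off the small can, which still stands (z of cap in the frame of small_can above 0.13 m and height (world z) of small_can below 0.01 m and angle between small_can's own z axis and vertical below 0.1 rad), for 0.05 s.
2. the cap, locked on the large can, is pulled upward with at least 7 N for 0.3 s while the can stays on the table (horizontal distance between cap and large_can below 0.004 m and z of cap in the frame of large_can between 0.1366 and 0.1393 m and contact force between large_can and bench_near below 12.3 N and height (world z) of large_can below 0.004 m), for 0.3 s.
At the end, for the whole second after the job is handed in: The cap sits locked on the large can: centred within 4 mm and its origin 136.6 to 139.3 mm above the can's underside, sprung up behind its catches; both cans stand upright on the table (within 0.05 rad) within 40 mm of where they stood, and all is at rest (horizontal distance between cap and large_can below 0.004 m and z of cap in the frame of large_can between 0.1366 and 0.1393 m and angle between each of large_can, small_can's own z axis and vertical below 0.05 rad and height (world z) of each of large_can, small_can below 0.004 m and distance of each of large_can, small_can from where it was at the start of the episode below 0.04 m and linear speed of each of cap, large_can, small_can below 0.01 m/s); the robot touches nothing.
It fails at once if a can is tipped (more than 0.3 rad) (angle between any of small_can, large_can's own z axis and vertical above 0.3 rad).
It fails at once if a can is lifted off the table (more than 15 mm) (height (world z) of any of small_can, large_can above 0.015 m).
It fails at once if a bystander (marker, sanding block) is pushed more than 25 mm away (distance of any of marker, sanding_block from where it was at the start of the episode above 0.025 m).
It also fails if it takes over 69 s, if anything falls off the work surface, if the arm or the gripper's body presses on something with over 40 N, if the wrist force passes 120 N, or if a joint passes its speed limit or range.

## Robot

A 7-joint arm with a two-finger parallel gripper is mounted at the origin on a cart in front of the work surface, level with it; the furniture and walls round the work are solid. World frame = base frame: x ahead of the robot, y to its left, z up, the work surface at z = 0. Lengths are in m, angles in rad, forces in N, time in s.
With the tool pointing down it reaches from about 0.425 to 0.875 m from the base axis. Payload 4.7 kg.
Tool frame: the origin (TCP) lies midway between the tips of the shut fingers; the grasp point (between the pads) lies 19 mm behind it; x points along the fingers, z is the direction in which the jaws open and shut, and the axes are right-handed (so a half turn about x gives the same grasp; the last joint's range is limited). The gripper opens to 87 mm and grips with 3 to 60 N. Pads are 19 mm wide; open, the fingers measure 117 mm over their backs; the gripper's body (75 mm by 190 mm) begins 51 mm behind the grasp point.
Start: joints at [0.014, 0.321, -0.07, 1.45, 0.023, 1.371, -0.057], TCP at [0.65, -0, 0.223] pointing down, gripper open.
Joint ranges: [-2.86, 2.86], [-0.3, 2.09], [-1.38, 1.24], [0.06, 2.45], [-1.56, 4.7], [0.09, 2.05], [-2.69, 2.69]. Speed limits (rad/s): [2.57, 2.57, 3.14, 3.14, 3.14, 3.14, 3.14].

## Interface

Orientations are given as a rotation vector (axis times angle).
In Python, from bench import ctrl, vision, close_job gives the robot as it stands. The module is installed in compiled form; this text tells all that it offers.
- The arm moves only by the tool servo_tool, never from a script. Its argument "commands" is a list that holds one entry, the list of rows, each a list of 7 numbers: the turn, a rotation vector about the tool's x, y, z in degrees, then the shift along the tool's x, y, z in mm, then the finger opening in mm, from 0 to 87. In form: [[[wx, wy, wz, x, y, z, grip], ...]]. A call has 1 to 5 rows; each row is the pose to reach, as a shift and turn from the pose commanded when the call began, along the tool's axes at that moment; what a row does not reach only later rows make up. A row lasts 1/8 s, in which the tool goes at most 62.5 mm and 10.7 degrees, less where a joint would pass 70% of its speed; a pose out of reach is approached as far as the arm can. A call with a gripper value outside its range is refused whole. The fingers move at their own pace and stop on an object; "newtons" is the grip in N (left out, the last holds). Time passes only in rows, so rows that repeat a pose let the fingers close. It gives the time, the measured TCP pose, the force and the opening at its end, in the units of the state.
- ctrl.get_state(): the state, without advancing time (a new reading comes with each control period).
- vision.get_image(name): name is "scene" or "side" or "wrist"; returns the picture (384x512x3 uint8, red, green, blue); there is no depth.
- vision.camera_info(name): a dict with "fov_y" (degrees; the focal length in pixels is half the picture's height over the tangent of half this angle, whatever the lens; pixels are square), "cx", "cy" (the principal point, pixels), "dist" ([k1, k2, p1, p2, k3] as OpenCV has them; the pictures are not rectified), "pose" (4x4, takes a point from camera to world coordinates). Camera axes: x right, y down, z forward; pixel columns grow to the right and rows downward; lengths in m; the calibration is good to about 2 mm. A picture is of the moment at which its call begins: read the wrist's pose just before it. camera_info takes no time and is no camera call; for the wrist camera it gives the pose at the moment of the call.
- close_job(): hands the job in, once; it reports no verdict.
The state is a dict: "time": time; "joint_positions": joint angles; "qd": joint speeds; "joint_torque": joint torques, N m; "position": TCP position; "tool_rot": TCP orientation; "ft_force": force on the tool from outside, world axes, zero at the start; "torque": the same for the moment, N m; "grip_width": opening from 0.0 (shut) to 1.0 (fully open).
Only numpy, scipy, OpenCV 4.12 (cv2) and the standard library are available. Lean on these libraries where they do the work, as an engineer would, in place of code of your own. Each camera call takes 0.05 s, during which the arm holds its last target. There are 200 camera calls.

## Working session

There is one attempt and no reset: what is moved stays moved. The work goes in short steps, Python scripts to look and compute and a tool call to move; the robot and the scene stay as the last step left them, time stands still between calls to the robot, and variables do not carry over. Pictures are saved under pics/ and viewed, about 8 in all and at most 12, crops included, and the job is handed in when it is done.

Besides the shell and the picture viewer there is one more tool, called after "Emit:" as name(argument=value, ...), one argument or row to a line, values as JSON. servo_tool: Moves the arm, as the interface text tells. Its arguments: {"type":"object","properties":{"commands":{"type":"array"},"newtons":{"type":"number"}},"required":["commands"]}

```bash
mkdir -p pics; cat > h.py <<'E'
import numpy as np, cv2
from bench import ctrl, vision, close_job
from scipy.spatial.transform import Rotation as R
def K(n):
    i=vision.camera_info(n); f=192/np.tan(np.radians(i['fov_y'])/2)
    return np.array([[f,0,i['cx']],[0,f,i['cy']],[0,0,1]]),np.array(i['dist'],float),np.array(i['pose'])
def ray(n,uv,cal=None):
    k,d,T=cal or K(n)
    p=cv2.undistortPoints(np.array(uv,float).reshape(-1,1,2),k,d).reshape(-1,2)
    v=np.c_[p,np.ones(len(p))]@T[:3,:3].T
    return T[:3,3],v/np.linalg.norm(v,axis=1)[:,None]
def onz(n,uv,z,cal=None):
    o,v=ray(n,uv,cal); return o+v*((z-o[2])/v[:,2])[:,None]
def proj(n,P,cal=None):
    k,d,T=cal or K(n); Ti=np.linalg.inv(T)
    return cv2.projectPoints(np.array(P,float).reshape(-1,3),cv2.Rodrigues(Ti[:3,:3])[0],Ti[:3,3],k,d)[0].reshape(-1,2)
def snap(n,f):
    im=vision.get_image(n)[:,:,::-1].copy(); cv2.imwrite('pics/'+f,im); return im
def st():
    s=ctrl.get_state(); r=R.from_rotvec(s['tool_rot']).as_matrix()
    print('t',round(s['time'],2),'p',np.round(s['position'],4),'F',np.round(s['ft_force'],1),'M',np.round(s['torque'],2),'g',round(s['grip_width'],3),'q',np.round(s['joint_positions'],2)); print(np.round(r,3)); return s,r
E
python3 - <<'E'
from h import *
st()
a=snap('scene','a.png'); b=snap('side','b.png'); w=snap('wrist','w.png')
cv2.imwrite('pics/ab.png',np.vstack([np.hstack([a,b])]) [:, :] if 0 else cv2.resize(np.hstack([a,b]),(800,300)))
for n in('scene','side','wrist'): print(n,np.round(K(n)[2],3).tolist(), K(n)[0][0,0])
E
```

```text
t 0.0 p [ 0.6494 -0.      0.2214] F [0.8 0.4 0.3] M [ 0.02 -0.03 -0.03] g 1.001 q [ 0.01  0.32 -0.07  1.45  0.02  1.37 -0.06]
[[-0.002 -0.     1.   ]
 [-0.     1.     0.   ]
 [-1.    -0.    -0.002]]
scene [[0.695, -0.377, 0.613, -0.5], [-0.719, -0.371, 0.587, -1.112], [0.006, -0.849, -0.529, 0.648], [0.0, 0.0, 0.0, 1.0]] 413.4218871599809
side [[0.875, -0.328, 0.357, -0.094], [-0.484, -0.603, 0.634, -1.212], [0.007, -0.727, -0.686, 0.946], [0.0, 0.0, 0.0, 1.0]] 494.83126923906536
wrist [[1.0, 0.001, -0.001, 0.649], [0.0, -0.963, -0.269, 0.074], [-0.001, 0.269, -0.963, 0.383], [0.0, 0.0, 0.0, 1.0]] 317.5486545638849
```

View pics/a.png

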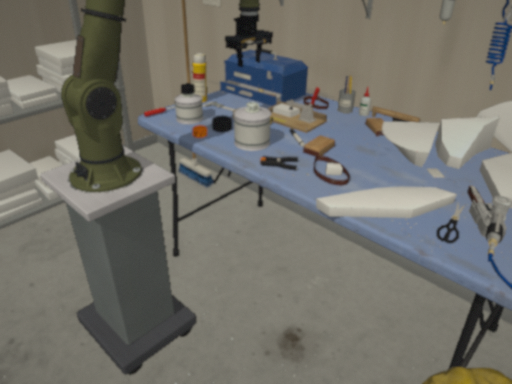

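View pics/b.png

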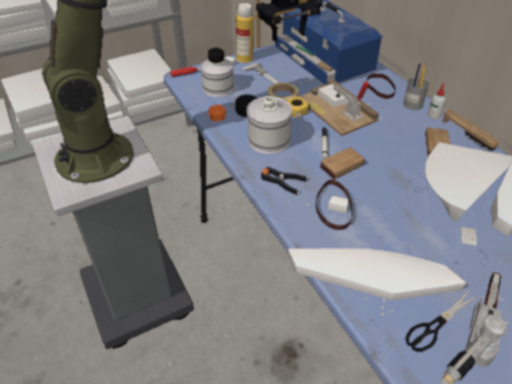

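View pics/w.png

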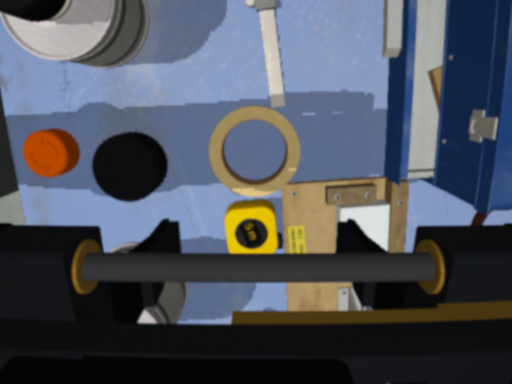

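I see the small can with the black cap at side (216,55) and the large can with a bare neck at (269,102). The larger look-alike lid is at (245,105) and the orange one at (217,113). Next I'll work out positions.

```bash
python3 - <<'E'
from h import *
a=cv2.imread('pics/a.png');b=cv2.imread('pics/b.png')
ca,cb=a[70:160,165:285],b[35:160,190:310]
cv2.imwrite('pics/c.png',np.hstack([cv2.resize(ca,(400,300),interpolation=2),cv2.resize(cb,(400,417),interpolation=2)[:300]]))
for n,s,l in(('scene',(187,86),(253,105)),('side',(216,51),(269,100))):
    print(n,'small cap top',onz(n,[s],.143),'large mouth',onz(n,[l],.151))
# cap blob in side/scene
for n,im,box in(('scene',a,(75,98,172,203)),('side',b,(40,70,200,235))):
    r=im[box[0]:box[1],box[2]:box[3]].max(2)<60
    ys,xs=np.nonzero(r); c=(xs.mean()+box[2],ys.mean()+box[0]); print(n,c,r.sum(),onz(n,[c],.133))
E
```

```text
scene small cap top [[0.46227205 0.1536895  0.143     ]] large mouth [[ 0.47553098 -0.18813119  0.151     ]]
side small cap top [[0.47342308 0.16080634 0.143     ]] large mouth [[ 0.48308026 -0.18088867  0.151     ]]
scene (np.float64(187.27884615384616), np.float64(88.58653846153847)) 104 [[0.46188302 0.15259194 0.133     ]]
side (np.float64(215.62311557788945), np.float64(54.743718592964825)) 199 [[0.46904135 0.15576933 0.133     ]]
```

View pics/c.png

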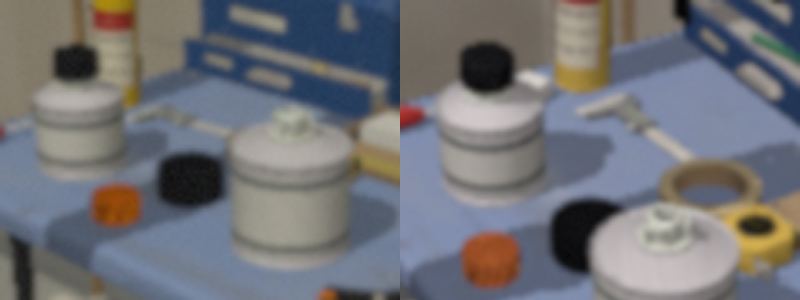

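Emit:
servo_tool(
  commands=[
    [[0, 0, 0, -10, 24, -45, 87], [0, 0, 0, -20, 48, -90, 87], [0, 0, 0, -30, 72, -135, 87], [0, 0, 0, -39, 95, -182, 87], [0, 0, 0, -39, 95, -182, 87]],
  ],
  newtons=60,
)

```text
time: 0.78
position: [0.4658, 0.0974, 0.2628]
tool_rot: [-0.004, 1.569, 0.004]
ft_force: [0.3, 0.7, 0.2]
grip_width: 0.996
```

```bash
python3 - <<'E'
from h import *
st(); snap('wrist','w2.png'); st()
print('bottle',onz('side',[(244,62)],0), onz('scene',[(200,100)],0))
E
```

```text
t 0.78 p [0.4658 0.0974 0.2628] F [0.3 0.7 0.2] M [-0.05 -0.03  0.05] g 0.996 q [-0.09 -0.06 -0.17  1.8  -0.01  1.4  -0.25]
[[ 0.002 -0.005  1.   ]
 [ 0.     1.     0.005]
 [-1.     0.     0.002]]
t 0.82 p [0.4673 0.0958 0.2623] F [ 1.2 -0.3 -0.2] M [-0.04 -0.04 -0.07] g 0.999 q [-0.09 -0.06 -0.16  1.8  -0.01  1.4  -0.25]
[[ 0.002 -0.002  1.   ]
 [-0.     1.     0.002]
 [-1.    -0.     0.002]]
bottle [[0.63207279 0.27959932 0.        ]] [[0.64836385 0.30887482 0.        ]]
```

View pics/w2.png

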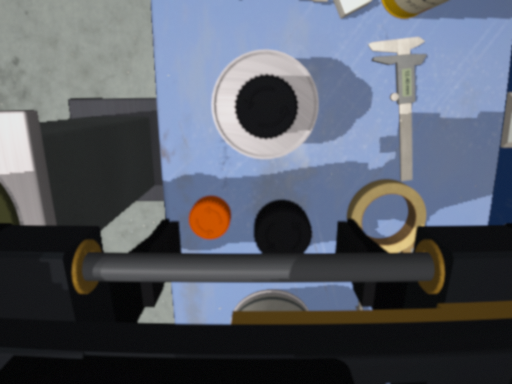

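The wrist view shows the cap at about (267,106) on the small can, with the tape measure and rings well clear. I'll fit circles to find its centre.

```bash
python3 - <<'E'
from h import *
im=cv2.imread('pics/w2.png'); cal=K('wrist')
m=(im.max(2)<60).astype(np.uint8); m[:60]=0;m[150:]=0;m[:,:220]=0;m[:,310:]=0
c=max(cv2.findContours(m,0,1)[0],key=cv2.contourArea)
(x,y),r=cv2.minEnclosingCircle(c); print('cap',x,y,r)
for z in(.143,.133,.128): print(z,onz('wrist',[(x,y)],z,cal), r/cal[0][0,0])
P=onz('wrist',[(x-r,y),(x+r,y)],.14,cal); print('width',np.linalg.norm(P[0]-P[1]))
E
```

```text
cap 266.3258361816406 106.12359619140625 31.018184661865234
0.143 [[0.47422525 0.16448922 0.143     ]] 0.09768010103668996
0.133 [[0.47451307 0.16430085 0.133     ]] 0.09768010103668996
0.128 [[0.47465699 0.16420667 0.128     ]] 0.09768010103668996
width 0.053909667279819364
```

Emit:
servo_tool(
  commands=[
    [[0, 0, 0, 25, 25, 3, 87], [0, 0, 0, 50, 50, 6, 87], [0, 0, 0, 97, 69, 6.5, 87], [0, 0, 0, 97, 69, 6.5, 87]],
  ],
)

```text
time: 1.32
position: [0.4723, 0.1636, 0.1606]
tool_rot: [-0.003, 1.579, -0.001]
ft_force: [-0.7, -0.4, 0.0]
grip_width: 0.997
```

```bash
python3 - <<'E'
from h import *
st(); cal=K('wrist'); im=snap('wrist','w3.png'); st()
print(cal[2][:3,3], 'proj tcp-pred cap centre',proj('wrist',[(.4743,.1645,.143)],cal))
m=(im.max(2)<60).astype(np.uint8)
print([ (v, np.flatnonzero(np.diff(m[v,180:335]))+180) for v in range(180,245,10)])
E
```

```text
t 1.32 p [0.4723 0.1636 0.1606] F [-0.7 -0.4  0. ] M [-0.02  0.   -0.02] g 0.997 q [-0.16  0.06 -0.24  1.88  0.01  1.21 -0.4 ]
[[-0.008 -0.002  1.   ]
 [-0.002  1.     0.002]
 [-1.    -0.002 -0.008]]
t 1.38 p [0.4741 0.163  0.1631] F [ 0.9 -0.1  0.9] M [ 0.05 -0.    0.02] g 0.994 q [-0.16  0.06 -0.24  1.88  0.01  1.21 -0.4 ]
[[-0.004  0.     1.   ]
 [-0.002  1.    -0.   ]
 [-1.    -0.002 -0.004]]
[0.47282199 0.23782517 0.32168463] proj tcp-pred cap centre [[262.2525639  224.70573355]]
[(180, array([231, 286])), (190, array([223, 295])), (200, array([219, 299])), (210, array([215, 302])), (220, array([215, 303])), (230, array([217, 301])), (240, array([221, 296]))]
```

View pics/w3.png

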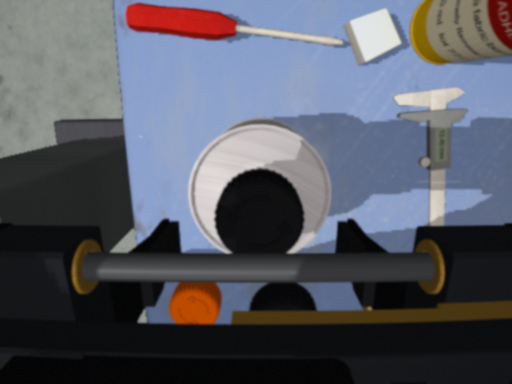

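```bash
python3 - <<'E'
from h import *
P=[ctrl.get_state()['position']]
ims=[]
for i in range(2):
    cal=K('wrist'); im=vision.get_image('wrist')[:,:,::-1]; P.append(ctrl.get_state()['position'])
    m=(im.max(2)<60).astype(np.uint8); m[:150]=0
    pts=[]
    for v in range(214,246,2):
        e=np.flatnonzero(np.diff(m[v,185:330]))+185
        pts+=[(e[0]+.5,v),(e[-1]+.5,v)]
    Q=onz('wrist',pts,.143,cal)[:,:2]
    A=np.c_[2*Q,np.ones(len(Q))]; s=np.linalg.lstsq(A,(Q**2).sum(1),rcond=None)[0]
    print('centre',s[:2],'r',np.sqrt(s[2]+s[:2]@s[:2]),'cam',cal[2][:3,3])
print(np.mean(P,0))
E
```

```text
centre [0.47237728 0.16742478] r 0.02631316039057916 cam [0.4740497  0.23713916 0.32424606]
centre [0.47233579 0.16749626] r 0.026370269477311813 cam [0.47485692 0.23685067 0.32603438]
[0.47514116 0.16289473 0.16458364]
```

Emit:
servo_tool(
  commands=[
    [[0, 0, 0, 10, 2, -1.5, 87], [0, 0, 0, 30, 2, -1.5, 87], [0, 0, 0, 49, 2, -1.5, 87], [0, 0, 0, 49, 2, -1.5, 87]],
  ],
  newtons=60,
)

```text
time: 1.98
position: [0.4724, 0.1652, 0.1149]
tool_rot: [-0.0, 1.572, -0.001]
ft_force: [0.5, -0.3, -0.1]
grip_width: 0.999
```

Emit:
servo_tool(
  commands=[
    [[0, 0, 0, 0, 0, 0, 40], [0, 0, 0, 0, 0, 0, 40], [0, 0, 0, 0, 0, 0, 40], [0, 0, 0, 0, 0, 0, 40], [0, 0, 0, 0, 0, 0, 40]],
  ],
  newtons=60,
)

```text
time: 2.6
position: [0.4729, 0.1661, 0.1159]
tool_rot: [-0.0, 1.571, 0.0]
ft_force: [-1.5, -0.7, 2.1]
grip_width: 0.646
```

```bash
python3 -c "
from h import *
st()"
```

```text
t 2.6 p [0.4729 0.1661 0.1159] F [-1.5 -0.7  2.1] M [-0.09  0.32  0.03] g 0.646 q [-0.16  0.1  -0.24  1.94  0.03  1.11 -0.41]
[[ 0. -0.  1.]
 [-0.  1.  0.]
 [-1. -0.  0.]]
```

Emit:
servo_tool(
  commands=[
    [[0, 0, 0, 2, 0, 0, 40], [0, 0, 0, 4, 0, 0, 40], [0, 0, 0, 6, 0, 0, 40], [0, 0, 0, 6, 0, 0, 40]],
  ],
)

```text
time: 3.1
position: [0.4742, 0.1664, 0.1119]
tool_rot: [0.0, 1.568, 0.001]
ft_force: [-2.9, -1.3, 13.7]
grip_width: 0.643
```

Emit:
servo_tool(
  commands=[
    [[0, 0, 0, 2, 0, 0, 40], [0, 0, 0, 4, 0, 0, 40], [0, 0, 0, 5, 0, 0, 40], [0, 0, 0, 5, 0, 0, 40]],
  ],
)

```text
time: 3.6
position: [0.4746, 0.1666, 0.1088]
tool_rot: [0.0, 1.567, 0.001]
ft_force: [-7.4, -2.7, 23.2]
grip_width: 0.644
```

Emit:
servo_tool(
  commands=[
    [[-8, 0, 0, 1, 0, 0, 40], [-16, 0, 0, 1, 0, 0, 40], [-24, 0, 0, 1, 0, 0, 40], [-32, 0, 0, 1, 0, 0, 40], [-32, 0, 0, 1, 0, 0, 40]],
  ],
)

```text
time: 4.22
position: [0.4753, 0.1673, 0.1086]
tool_rot: [-0.438, 1.52, 0.438]
ft_force: [-6.4, -1.9, 26.4]
grip_width: 0.644
```

```bash
python3 -c "
from h import *
st()"
```

```text
t 4.22 p [0.4753 0.1673 0.1086] F [-6.4 -1.9 26.4] M [-0.39  1.62 -0.08] g 0.644 q [-0.13  0.11 -0.27  1.94  0.03  1.09  0.14]
[[ 0.006 -0.531  0.847]
 [ 0.002  0.847  0.531]
 [-1.    -0.002  0.006]]
```

Emit:
servo_tool(
  commands=[
    [[-7, 0, 0, 0, 0, 0, 40], [-14, 0, 0, 0, 0, 0, 40], [-21, 0, 0, 0, 0, 0, 40], [-28, 0, 0, 0, 0, 0, 40], [-28, 0, 0, 0, 0, 0, 40]],
  ],
)

```text
time: 4.85
position: [0.4744, 0.1678, 0.1086]
tool_rot: [-0.817, 1.408, 0.816]
ft_force: [-10.2, -0.6, 28.0]
grip_width: 0.644
```

```bash
python3 - <<'E'
from h import *
st(); a=snap('side','s1.png')
cv2.imwrite('pics/s1c.png',cv2.resize(a[20:140,170:330],(640,480),interpolation=2))
E
```

```text
t 4.85 p [0.4744 0.1678 0.1086] F [-10.2  -0.6  28. ] M [-0.23  2.04 -0.02] g 0.644 q [-0.1   0.11 -0.3   1.94  0.04  1.09  0.62]
[[ 0.004 -0.867  0.498]
 [ 0.002  0.498  0.867]
 [-1.    -0.003  0.004]]
```

View pics/s1c.png

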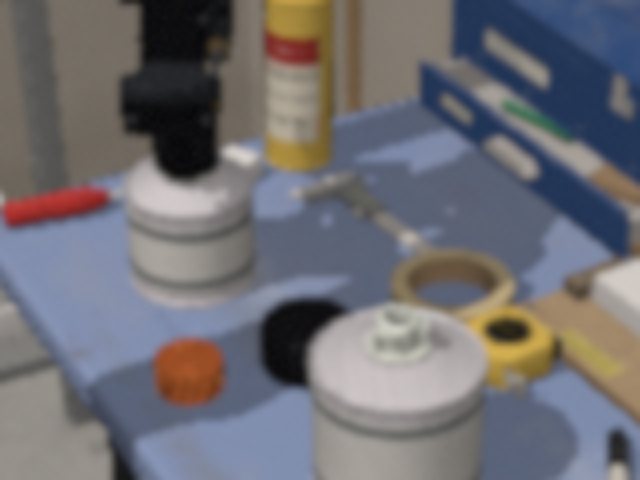

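Emit:
servo_tool(
  commands=[
    [[0, 0, 0, -4, 0, 0, 40], [0, 0, 0, -8, 0, 0, 40], [0, 0, 0, -12, 0, 0, 40], [0, 0, 0, -15, 0, 0, 40], [0, 0, 0, -18, 0, 0, 40]],
  ],
)

```text
time: 5.52
position: [0.4728, 0.1656, 0.1211]
tool_rot: [-0.816, 1.413, 0.815]
ft_force: [0.2, 0.5, -0.4]
grip_width: 0.646
```

Emit:
servo_tool(
  commands=[
    [[0, 0, 0, -15, 0, 0, 40], [0, 0, 0, -35, 0, 0, 40], [0, 0, 0, -60, 0, 0, 40], [0, 0, 0, -75, -35, 0, 40], [0, 0, 0, -75, -70, 0, 40]],
  ],
)

```text
time: 6.15
position: [0.5355, 0.131, 0.1993]
tool_rot: [-0.817, 1.408, 0.814]
ft_force: [-0.3, 0.4, -0.4]
grip_width: 0.642
```

Emit:
servo_tool(
  commands=[
    [[0, 0, 0, 0, 0, 0, 40]],
  ],
)

```text
time: 6.28
position: [0.5356, 0.1285, 0.1971]
tool_rot: [-0.813, 1.413, 0.811]
ft_force: [-0.2, 0.4, -1.2]
grip_width: 0.645
```

```bash
python3 - <<'E'
from h import *
st(); cal=K('wrist'); np.save('cal4.npy',cal[2]); im=snap('wrist','w4.png')
u=proj('wrist',[(.473,.166,.126)],cal)[0]; print(u)
x,y=map(int,u); cr=im[max(0,y-75):y+75,max(0,x-75):x+75]
cv2.imwrite('pics/w4c.png',np.hstack([cv2.resize(cr,(400,400),interpolation=2),cv2.resize(im,(400,300))[:, :].repeat(1,0) if 0 else cv2.copyMakeBorder(cv2.resize(im,(400,300)),0,100,0,0,0)]))
print(max(0,x-75),max(0,y-75),cr.shape)
E
```

```text
t 6.28 p [0.5356 0.1285 0.1971] F [-0.2  0.4 -1.2] M [ 0.06  0.01 -0.06] g 0.645 q [-0.05  0.14 -0.25  1.73  0.04  1.28  0.73]
[[ 0.001 -0.864  0.504]
 [-0.001  0.504  0.864]
 [-1.    -0.001  0.   ]]
[258.84181692 101.41786809]
183 26 (150, 150, 3)
```

View pics/w4c.png

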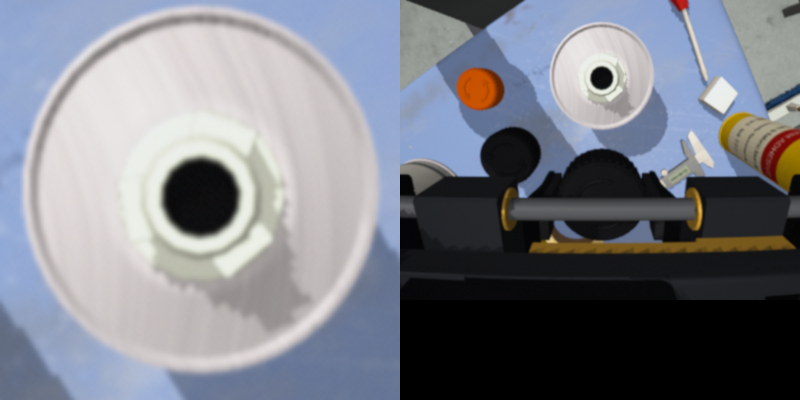

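The small can's neck is clear, with mouth at full-image (258,99). I see tabs at the lower right, top and left, about 120° apart. I'll measure their yaw with a polar profile.

```bash
cat >> h.py <<'E'
def neck(n,im,cal,guess,zm):
    k,d,T=cal; u=proj(n,[guess],cal)[0].astype(int)
    m=np.zeros(im.shape[:2],np.uint8); s=24
    sl=(slice(max(0,u[1]-s),u[1]+s),slice(max(0,u[0]-s),u[0]+s))
    m[sl]=(im[sl].max(2)<70)
    c=max(cv2.findContours(m,0,1)[0],key=cv2.contourArea)
    (x,y),r=cv2.minEnclosingCircle(c); C=onz(n,[(x,y)],zm,cal)[0]; print('mouth px',x,y,r,'world',C)
    a=np.radians(np.arange(0,360,5)); g=cv2.cvtColor(im,7).astype(np.float32); hsv=cv2.cvtColor(im,40)
    out={}
    for rad in(.0185,.0195,.0205,.0215,.0225):
        P=np.c_[C[0]+rad*np.cos(a),C[1]+rad*np.sin(a),np.full(len(a),zm-.004)]
        uv=proj(n,P,cal).astype(np.float32)
        v=cv2.remap(g,uv[:,:1],uv[:,1:],1)[:,0]; out[rad]=v
        f=np.angle(np.sum((v-v.mean())*np.exp(-3j*a)))
        print(rad,v.astype(int).tolist(),'3-fold peak deg',np.round(-np.degrees(f)/3%120,1))
    return C
E
python3 - <<'E'
from h import *
k,d,_=K('wrist'); cal=(k,d,np.load('cal4.npy'))
neck('wrist',cv2.imread('pics/w4.png'),cal,(.473,.166,.126),.126)
E
```

```text
mouth px 257.927734375 99.46531677246094 13.86575984954834 world [0.47151072 0.16611769 0.126     ]
0.0185 [235, 235, 236, 235, 234, 235, 235, 216, 184, 182, 183, 184, 182, 183, 183, 183, 184, 185, 185, 185, 184, 222, 236, 235, 236, 236, 235, 236, 236, 236, 236, 234, 234, 236, 236, 236, 237, 236, 236, 237, 237, 237, 237, 236, 234, 234, 236, 236, 236, 236, 236, 236, 236, 236, 236, 229, 217, 209, 193, 184, 184, 184, 183, 183, 183, 182, 182, 182, 190, 226, 235, 235] 3-fold peak deg 11.3
0.0195 [235, 235, 235, 235, 235, 236, 234, 204, 182, 182, 186, 198, 188, 190, 184, 189, 199, 204, 205, 204, 197, 212, 235, 236, 235, 235, 235, 236, 236, 236, 236, 233, 235, 236, 237, 236, 237, 236, 237, 236, 237, 237, 237, 236, 235, 234, 236, 236, 236, 237, 236, 236, 236, 236, 235, 229, 232, 230, 206, 185, 184, 184, 185, 183, 183, 183, 183, 183, 185, 218, 235, 235] 3-fold peak deg 11.4
0.0205 [229, 226, 224, 226, 230, 235, 231, 192, 181, 181, 198, 222, 211, 207, 195, 211, 224, 228, 227, 227, 225, 214, 234, 234, 233, 233, 231, 232, 233, 234, 235, 232, 236, 235, 236, 235, 235, 236, 236, 235, 236, 236, 236,
[... 244 characters left out ...]
 199, 220, 227, 226, 226, 227, 228, 218, 228, 225, 222, 226, 222, 224, 224, 228, 232, 229, 232, 233, 233, 232, 232, 234, 234, 233, 233, 233, 233, 233, 232, 231, 232, 229, 225, 226, 227, 225, 225, 230, 231, 225, 230, 229, 218, 187, 177, 175, 177, 178, 177, 174, 174, 176, 174, 187, 227, 215] 3-fold peak deg 10.9
0.0225 [163, 159, 157, 160, 160, 180, 187, 161, 163, 170, 179, 185, 205, 206, 196, 213, 220, 217, 217, 220, 223, 217, 217, 216, 214, 221, 219, 222, 220, 220, 224, 223, 227, 228, 227, 227, 227, 229, 229, 228, 228, 228, 228, 228, 228, 226, 226, 223, 218, 223, 222, 219, 217, 220, 223, 222, 223, 220, 216, 187, 177, 172, 168, 167, 166, 163, 163, 165, 163, 166, 197, 175] 3-fold peak deg 26.6
```

Emit:
servo_tool(
  commands=[
    [[0, 0, 0, -15, -29, -50, 40], [0, 0, 0, -25, -58, -100, 40], [0, 0, 0, -25, -87, -150, 40], [0, 0, 0, -25, -116, -200, 40], [0, 0, 0, -25, -144, -250, 40]],
  ],
)

```text
time: 6.95
position: [0.5329, -0.1578, 0.2221]
tool_rot: [-0.817, 1.411, 0.817]
ft_force: [1.3, 0.6, -0.2]
grip_width: 0.644
```

Emit:
servo_tool(
  commands=[
    [[0, 0, 0, 0, -29, -50, 40], [0, 0, 0, 0, -29, -50, 40], [0, 0, 0, 0, -29, -50, 40]],
  ],
)

```text
time: 7.32
position: [0.5334, -0.2138, 0.2216]
tool_rot: [-0.815, 1.411, 0.817]
ft_force: [-0.3, 0.5, -0.5]
grip_width: 0.647
```

```bash
python3 - <<'E'
from h import *
st(); cal=K('wrist'); np.save('cal5.npy',cal[2]); im=snap('wrist','w5.png')
u=proj('wrist',[(.48,-.184,.151)],cal)[0]; print(u)
x,y=map(int,u); cr=im[max(0,y-75):y+75,max(0,x-75):x+75]
cv2.imwrite('pics/w5c.png',np.hstack([cv2.resize(cr,(400,400),interpolation=2),cv2.copyMakeBorder(cv2.resize(im,(400,300)),0,100,0,0,0)]))
try: neck('wrist',im,cal,(.48,-.184,.151),.151)
except Exception as e: print(e)
E
```

```text
t 7.33 p [ 0.5334 -0.2138  0.2216] F [-0.3  0.5 -0.5] M [ 0.12 -0.04 -0.02] g 0.647 q [ 0.31  0.16  0.02  1.65 -0.01  1.33  1.39]
[[-0.    -0.866  0.499]
 [ 0.002  0.499  0.866]
 [-1.     0.001  0.001]]
[256.30718197 118.69612456]
mouth px 274.27679443359375 118.39286041259766 13.667015075683594 world [ 0.48623404 -0.17272677  0.151     ]
0.0185 [162, 164, 163, 165, 162, 162, 164, 163, 164, 163, 164, 165, 187, 222, 224, 224, 226, 226, 225, 225, 226, 226, 223, 213, 225, 226, 226, 227, 227, 227, 227, 227, 227, 227, 227, 227, 223, 221, 228, 227, 227, 227, 227, 227, 227, 227, 226, 219, 222, 226, 226, 226, 226, 227, 226, 226, 227, 226, 226, 226, 223, 212, 224, 226, 226, 225, 221, 221, 224, 224, 216, 190] 3-fold peak deg 87.0
0.0195 [167, 166, 167, 166, 166, 166, 166, 166, 166, 166, 167, 166, 174, 219, 225, 226, 225, 226, 225, 225, 226, 226, 220, 216, 226, 226, 226, 227, 227, 227, 227, 227, 227, 227, 227, 227, 225, 218, 226, 227, 226, 226, 225, 225, 226, 226, 226, 218, 225, 227, 227, 227, 227, 227, 226, 227, 226, 226, 227, 226, 225, 215, 222, 227, 226, 225, 225, 224, 225, 225, 223, 205] 3-
[... 485 characters left out ...]
 223, 215, 205, 201, 200, 204, 210, 220, 209, 219, 223, 222, 221, 223, 224, 223, 223, 224, 226, 225, 225, 225, 226, 221, 219, 219, 222, 222, 221, 221, 220, 218, 215, 214, 221, 221, 221, 219, 219, 221, 219, 215, 214, 217, 210, 201, 204, 204, 211, 218, 204, 194, 194, 199, 208, 216, 221, 179] 3-fold peak deg 91.7
0.0225 [144, 145, 145, 143, 143, 144, 146, 146, 142, 142, 142, 145, 146, 175, 209, 196, 190, 196, 192, 194, 191, 205, 201, 208, 214, 211, 211, 212, 215, 212, 212, 215, 218, 215, 217, 217, 221, 213, 208, 211, 217, 216, 213, 212, 212, 211, 203, 205, 211, 209, 208, 206, 207, 211, 207, 203, 201, 205, 196, 184, 192, 192, 199, 202, 171, 161, 157, 163, 173, 190, 208, 162] 3-fold peak deg 92.6
```

View pics/w5c.png

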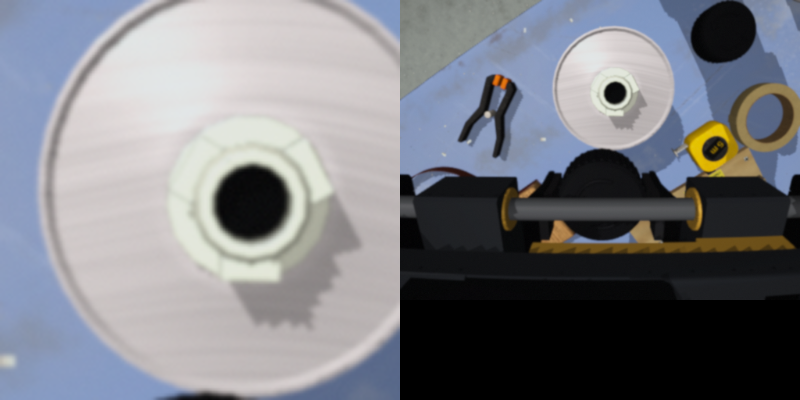

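The large can's mouth is at crop (252,203), full image (274,118), and its tabs are at about 89.5°. The cap's lugs are at tool yaw + 9.5°, so I'll enter at yaw 20°. I'll turn there and measure the mouth once more.

Emit:
servo_tool(
  commands=[
    [[10, 0, 0, 0, 4, -6, 40], [20, 0, 0, 0, 8, -12, 40], [30, 0, 0, 0, 12, -19, 40], [40, 0, 0, 0, 16, -25, 40], [40, 0, 0, 0, 16, -25, 40]],
  ],
)

```text
time: 8.0
position: [0.5073, -0.2272, 0.2219]
tool_rot: [-0.277, 1.552, 0.278]
ft_force: [-0.5, -0.2, -0.6]
grip_width: 0.642
```

Emit:
servo_tool(
  commands=[
    [[0, 0, 0, 0, 0, 0, 40], [0, 0, 0, 0, 0, 0, 40]],
  ],
)

```text
time: 8.25
position: [0.5075, -0.2282, 0.2216]
tool_rot: [-0.276, 1.553, 0.276]
ft_force: [0.5, 0.1, -1.1]
grip_width: 0.642
```

```bash
python3 - <<'E'
from h import *
st(); Cs=[];P=[]
for i in range(3):
    cal=K('wrist'); im=snap('wrist','w6.png'); P.append(ctrl.get_state()['position'])
    import io,contextlib
    b=io.StringIO()
    with contextlib.redirect_stdout(b): Cs.append(neck('wrist',im,cal,(.4862,-.1727,.151),.151))
print(b.getvalue().splitlines()[0]); print([l.split("'")[-1][-30:] for l in b.getvalue().splitlines()[1:]])
print(np.round(Cs,4)); s,r=st(); P=np.mean(P+[s['position']],0); print(P)
for C in(np.mean(Cs,0),):
    d=np.r_[C[:2]-P[:2],0]; print('tool shift mm',np.round(r.T@d*1000,1))
E
```

```text
t 8.25 p [ 0.5075 -0.2282  0.2216] F [ 0.5  0.1 -1.1] M [-0.01 -0.   -0.01] g 0.642 q [ 0.3   0.12  0.09  1.69 -0.01  1.33  0.74]
[[ 0.    -0.345  0.939]
 [ 0.     0.939  0.345]
 [-1.     0.     0.   ]]
mouth px 258.8947448730469 120.10526275634766 13.748627662658691 world [ 0.48715167 -0.17215419  0.151     ]
['222, 187] 3-fold peak deg 88.8', '223, 180] 3-fold peak deg 89.4', '219, 171] 3-fold peak deg 92.0', '05, 159] 3-fold peak deg 100.7', ' 177, 149] 3-fold peak deg 8.0']
[[ 0.4869 -0.1721  0.151 ]
 [ 0.4869 -0.1721  0.151 ]
 [ 0.4872 -0.1722  0.151 ]]
t 8.4 p [ 0.5073 -0.2288  0.2215] F [ 0.6 -0.2 -0.9] M [-0.   -0.03  0.  ] g 0.639 q [ 0.3   0.12  0.09  1.69 -0.01  1.33  0.74]
[[ 0.    -0.343  0.939]
 [ 0.     0.939  0.343]
 [-1.     0.     0.   ]]
[ 0.50731667 -0.22866221  0.22153229]
tool shift mm [ 0.  60.1  0.3]
```

Emit:
servo_tool(
  commands=[
    [[0, 0, 0, 0, 30, 0, 40], [0, 0, 0, 15, 60, 0, 40], [0, 0, 0, 40, 60, 0, 40], [0, 0, 0, 60, 60, 0, 40], [0, 0, 0, 60, 60, 0, 40]],
  ],
)

```text
time: 9.02
position: [0.4854, -0.1722, 0.1601]
tool_rot: [-0.273, 1.556, 0.275]
ft_force: [0.2, -0.7, 0.0]
grip_width: 0.642
```

Emit:
servo_tool(
  commands=[
    [[0, 0, 0, 5, 0, 0, 40], [0, 0, 0, 8, 0, 0, 40], [0, 0, 0, 11, 0, 0, 40], [0, 0, 0, 11, 0, 0, 40]],
  ],
)

```text
time: 9.52
position: [0.4865, -0.1726, 0.1505]
tool_rot: [-0.274, 1.553, 0.274]
ft_force: [0.5, -0.1, -0.8]
grip_width: 0.641
```

```bash
python3 -c "
from h import *
st()"
```

```text
t 9.53 p [ 0.4865 -0.1726  0.1505] F [ 0.5 -0.1 -0.8] M [-0.   -0.02 -0.01] g 0.641 q [ 0.25  0.09  0.04  1.88 -0.    1.18  0.64]
[[-0.    -0.342  0.94 ]
 [ 0.     0.94   0.342]
 [-1.     0.    -0.   ]]
```

Emit:
servo_tool(
  commands=[
    [[0, 0, 0, 2, 0, 0, 40], [0, 0, 0, 4, 0, 0, 40], [0, 0, 0, 6, 0, 0, 40], [0, 0, 0, 8, 0, 0, 40], [0, 0, 0, 8, 0, 0, 40]],
  ],
)

```text
time: 10.15
position: [0.4867, -0.1726, 0.1426]
tool_rot: [-0.274, 1.553, 0.274]
ft_force: [0.3, -0.3, -0.1]
grip_width: 0.64
```

Emit:
servo_tool(
  commands=[
    [[0, 0, 0, 3, 0, 0, 40], [0, 0, 0, 6, 0, 0, 40], [0, 0, 0, 9, 0, 0, 40], [0, 0, 0, 11, 0, 0, 40], [0, 0, 0, 11, 0, 0, 40]],
  ],
)

```text
time: 10.78
position: [0.4884, -0.1732, 0.1351]
tool_rot: [-0.275, 1.549, 0.272]
ft_force: [-4.1, 1.1, 16.8]
grip_width: 0.643
```

```bash
python3 -c "
from h import *
st()"
```

```text
t 10.78 p [ 0.4884 -0.1732  0.1351] F [-4.1  1.1 16.8] M [0.25 0.84 0.05] g 0.643 q [ 0.25  0.1   0.04  1.89 -0.    1.14  0.64]
[[ 0.005 -0.342  0.94 ]
 [-0.001  0.94   0.342]
 [-1.    -0.003  0.004]]
```

Emit:
servo_tool(
  commands=[
    [[0, 0, 0, 2, 0, 0, 40], [0, 0, 0, 4, 0, 0, 40], [0, 0, 0, 4, 0, 0, 40]],
  ],
)

```text
time: 11.15
position: [0.4896, -0.1736, 0.1335]
tool_rot: [-0.276, 1.546, 0.271]
ft_force: [-5.1, 1.9, 27.1]
grip_width: 0.644
```

Emit:
servo_tool(
  commands=[
    [[8, 0, 0, 0, 0, 0, 40], [16, 0, 0, 0, 0, 0, 40], [24, 0, 0, 0, 0, 0, 40], [32, 0, 0, 0, 0, 0, 40], [32, 0, 0, 0, 0, 0, 40]],
  ],
)

```text
time: 11.78
position: [0.4905, -0.1733, 0.1336]
tool_rot: [0.164, 1.555, -0.166]
ft_force: [-3.3, 2.3, 24.4]
grip_width: 0.645
```

```bash
python3 -c "
from h import *
st()"
```

```text
t 11.78 p [ 0.4905 -0.1733  0.1336] F [-3.3  2.3 24.4] M [0.55 0.81 0.02] g 0.645 q [ 0.22  0.1   0.07  1.9  -0.01  1.13  0.09]
[[ 0.009  0.209  0.978]
 [-0.002  0.978 -0.209]
 [-1.     0.     0.01 ]]
```

Emit:
servo_tool(
  commands=[
    [[7, 0, 0, 0, 0, 0, 40], [14, 0, 0, 0, 0, 0, 40], [21, 0, 0, 0, 0, 0, 40], [27, 0, 0, 0, 0, 0, 40], [27, 0, 0, 0, 0, 0, 40]],
  ],
)

```text
time: 12.4
position: [0.49, -0.1739, 0.1336]
tool_rot: [0.533, 1.495, -0.532]
ft_force: [-4.6, 2.0, 25.6]
grip_width: 0.647
```

```bash
python3 -c "
from h import *
st()"
```

```text
t 12.4 p [ 0.49   -0.1739  0.1336] F [-4.6  2.  25.6] M [0.25 1.24 0.03] g 0.647 q [ 0.2   0.1   0.1   1.9  -0.01  1.13 -0.38]
[[ 0.009  0.63   0.777]
 [-0.002  0.777 -0.63 ]
 [-1.     0.004  0.008]]
```

Emit:
servo_tool(
  commands=[
    [[2, 0, 0, 0, 0, 0, 40], [4, 0, 0, 0, 0, 0, 40], [6, 0, 0, 0, 0, 0, 40], [6, 0, 0, 0, 0, 0, 40]],
  ],
)

```text
time: 12.9
position: [0.4891, -0.1729, 0.1335]
tool_rot: [0.612, 1.476, -0.611]
ft_force: [-8.1, 3.2, 28.5]
grip_width: 0.64
```

```bash
python3 -c "
from h import *
st()"
```

```text
t 12.9 p [ 0.4891 -0.1729  0.1335] F [-8.1  3.2 28.5] M [0.62 1.83 0.79] g 0.64 q [ 0.19  0.1   0.1   1.9  -0.01  1.14 -0.48]
[[ 0.006  0.705  0.709]
 [-0.001  0.709 -0.705]
 [-1.     0.003  0.005]]
```

The reaction moment of 0.79 N·m shows the cap is at the stop. I'll ease the turn slightly and let it spring up.

Emit:
servo_tool(
  commands=[
    [[-2, 0, 0, 0, 0, 0, 40], [-2, 0, 0, -4, 0, 0, 40], [-2, 0, 0, -8, 0, 0, 40], [-2, 0, 0, -11, 0, 0, 40], [-2, 0, 0, -11, 0, 0, 40]],
  ],
)

```text
time: 13.52
position: [0.4883, -0.1726, 0.1406]
tool_rot: [0.587, 1.486, -0.585]
ft_force: [-0.3, 1.5, 9.3]
grip_width: 0.645
```

```bash
python3 -c "
from h import *
st()"
```

```text
t 13.53 p [ 0.4883 -0.1726  0.1406] F [-0.3  1.5  9.3] M [0.25 0.12 0.1 ] g 0.645 q [ 0.19  0.1   0.1   1.89 -0.01  1.15 -0.45]
[[ 0.004  0.681  0.732]
 [-0.001  0.732 -0.681]
 [-1.     0.002  0.004]]
```

Emit:
servo_tool(
  commands=[
    [[0, 0, 0, -1, 0, 0, 40], [0, 0, 0, -2, 0, 0, 40], [0, 0, 0, -2, 0, 0, 40]],
  ],
)

```text
time: 13.9
position: [0.4877, -0.1726, 0.1408]
tool_rot: [0.587, 1.488, -0.586]
ft_force: [4.0, 0.4, 2.2]
grip_width: 0.642
```

```bash
python3 -c "
from h import *
st()"
```

```text
t 13.9 p [ 0.4877 -0.1726  0.1408] F [4.  0.4 2.2] M [-0.08 -0.94  0.14] g 0.642 q [ 0.19  0.1   0.1   1.89 -0.01  1.16 -0.45]
[[ 0.002  0.682  0.732]
 [-0.     0.732 -0.682]
 [-1.     0.001  0.002]]
```

Emit:
servo_tool(
  commands=[
    [[0, 0, 0, -1, 0.5, 0.5, 40], [0, 0, 0, -2, 0.7, 0.7, 40], [0, 0, 0, -2.5, 0.7, 0.7, 40], [0, 0, 0, -2.5, 0.7, 0.7, 40]],
  ],
)

```text
time: 14.4
position: [0.4862, -0.1726, 0.1415]
tool_rot: [0.587, 1.493, -0.588]
ft_force: [4.2, -1.3, -13.6]
grip_width: 0.645
```

```bash
python3 -c "
from h import *
st()"
```

```text
t 14.4 p [ 0.4862 -0.1726  0.1415] F [  4.2  -1.3 -13.6] M [-0.38 -1.06  0.03] g 0.645 q [ 0.19  0.1   0.1   1.89 -0.01  1.16 -0.45]
[[-0.003  0.682  0.731]
 [ 0.     0.731 -0.682]
 [-1.    -0.002 -0.003]]
```

Emit:
servo_tool(
  commands=[
    [[0, 0, 0, 0.7, 0, 0, 40], [0, 0, 0, 0.7, 0, 0, 40], [0, 0, 0, 0.7, 0, 0, 40], [0, 0, 0, 0.7, 0, 0, 40], [0, 0, 0, 0.7, 0, 0, 40]],
  ],
)

```text
time: 15.02
position: [0.4863, -0.1722, 0.1414]
tool_rot: [0.587, 1.493, -0.587]
ft_force: [1.0, 0.1, -16.9]
grip_width: 0.645
```

Emit:
servo_tool(
  commands=[
    [[0, 0, 0, 0, 0, 0, 40], [0, 0, 0, 0, 0, 0, 40], [0, 0, 0, 0, 0, 0, 40], [0, 0, 0, 0, 0, 0, 40]],
  ],
)

```text
time: 15.52
position: [0.4871, -0.1724, 0.142]
tool_rot: [0.587, 1.491, -0.587]
ft_force: [-0.3, -0.6, -19.0]
grip_width: 0.646
```

```bash
python3 - <<'E'
from h import *
st(); a=snap('side','s2.png')
cv2.imwrite('pics/s2c.png',cv2.resize(a[60:160,220:320],(500,500),interpolation=2))
E
```

```text
t 15.53 p [ 0.4871 -0.1724  0.142 ] F [ -0.3  -0.6 -19. ] M [-0.    0.01 -0.03] g 0.646 q [ 0.19  0.1   0.1   1.89 -0.01  1.16 -0.45]
[[-0.001  0.682  0.731]
 [ 0.     0.731 -0.682]
 [-1.    -0.    -0.001]]
```

View pics/s2c.png

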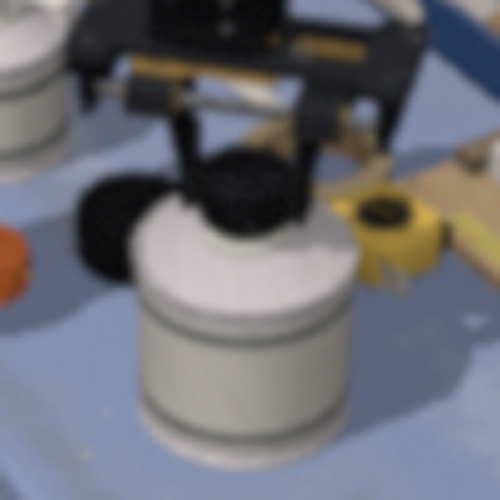

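The force has crept up to about 19 N, because the servo keeps integrating and the can is nearly unweighted. I'll ease down straight away and redo the pull at about 10 N.

Emit:
servo_tool(
  commands=[
    [[0, 0, 0, 0.7, 0, 0, 40], [0, 0, 0, 1.2, 0, 0, 40]],
  ],
)

```text
time: 15.82
position: [0.4877, -0.1725, 0.1413]
tool_rot: [0.587, 1.49, -0.587]
ft_force: [-0.8, -0.1, -17.3]
grip_width: 0.644
```

Emit:
servo_tool(
  commands=[
    [[0, 0, 0, 0, 0, 0, 40]],
  ],
)

```text
time: 15.95
position: [0.4876, -0.1726, 0.1414]
tool_rot: [0.587, 1.49, -0.587]
ft_force: [-0.0, -0.0, -18.8]
grip_width: 0.644
```

Emit:
servo_tool(
  commands=[
    [[0, 0, 0, 0.8, 0, 0, 40], [0, 0, 0, 1.2, 0, 0, 40], [0, 0, 0, 1.2, 0, 0, 40]],
  ],
)

```text
time: 16.32
position: [0.488, -0.1726, 0.1411]
tool_rot: [0.587, 1.489, -0.587]
ft_force: [-2.0, 0.6, -7.6]
grip_width: 0.644
```

Emit:
servo_tool(
  commands=[
    [[0, 0, 0, -0.5, 0, 0, 40], [0, 0, 0, -0.7, 0, 0, 40]],
  ],
)

```text
time: 16.58
position: [0.4879, -0.1726, 0.1411]
tool_rot: [0.587, 1.489, -0.587]
ft_force: [-2.1, 1.8, -9.2]
grip_width: 0.645
```

Emit:
servo_tool(
  commands=[
    [[0, 0, 0, 0, 0, 0, 40], [0, 0, 0, 0, 0, 0, 40]],
  ],
)

```text
time: 16.82
position: [0.4879, -0.1726, 0.141]
tool_rot: [0.587, 1.489, -0.587]
ft_force: [-2.4, 1.0, -7.2]
grip_width: 0.642
```

Emit:
servo_tool(
  commands=[
    [[0, 0, 0, 0, 0, 0, 40], [0, 0, 0, 0, 0, 0, 40]],
  ],
)

```text
time: 17.08
position: [0.4879, -0.1726, 0.141]
tool_rot: [0.587, 1.489, -0.587]
ft_force: [-1.8, 0.2, -6.1]
grip_width: 0.644
```

Emit:
servo_tool(
  commands=[
    [[0, 0, 0, 0, 0, 0, 40], [0, 0, 0, 0, 0, 0, 40]],
  ],
)

```text
time: 17.32
position: [0.4879, -0.1726, 0.141]
tool_rot: [0.587, 1.489, -0.587]
ft_force: [-2.2, 1.4, -4.6]
grip_width: 0.638
```

Emit:
servo_tool(
  commands=[
    [[0, 0, 0, -0.8, 0, 0, 40], [0, 0, 0, -1.3, 0, 0, 40]],
  ],
)

```text
time: 17.58
position: [0.4874, -0.1726, 0.1412]
tool_rot: [0.587, 1.49, -0.587]
ft_force: [1.2, 0.4, -12.9]
grip_width: 0.642
```

Emit:
servo_tool(
  commands=[
    [[0, 0, 0, 0, 0, 0, 40], [0, 0, 0, 0, 0, 0, 40]],
  ],
)

```text
time: 17.82
position: [0.4873, -0.1726, 0.1413]
tool_rot: [0.587, 1.491, -0.587]
ft_force: [0.5, -1.3, -14.5]
grip_width: 0.643
```

Emit:
servo_tool(
  commands=[
    [[0, 0, 0, 0, 0, 0, 40], [0, 0, 0, 0, 0, 0, 40]],
  ],
)

```text
time: 18.08
position: [0.4872, -0.1726, 0.1414]
tool_rot: [0.587, 1.491, -0.587]
ft_force: [0.2, 0.7, -17.2]
grip_width: 0.642
```

Emit:
servo_tool(
  commands=[
    [[0, 0, 0, 0, 0, 0, 40], [0, 0, 0, 0, 0, 0, 40]],
  ],
)

```text
time: 18.32
position: [0.4871, -0.1725, 0.1414]
tool_rot: [0.587, 1.491, -0.587]
ft_force: [0.0, 0.3, -18.0]
grip_width: 0.646
```

Emit:
servo_tool(
  commands=[
    [[0, 0, 0, 1.0, 0, 0, 40], [0, 0, 0, 1.0, 0, 0, 40]],
  ],
)

```text
time: 18.58
position: [0.4874, -0.1725, 0.1413]
tool_rot: [0.587, 1.49, -0.587]
ft_force: [-0.4, 0.2, -14.8]
grip_width: 0.643
```

Emit:
servo_tool(
  commands=[
    [[0, 0, 0, 0, 0, 0, 40], [0, 0, 0, 0, 0, 0, 40]],
  ],
)

```text
time: 18.82
position: [0.4875, -0.1725, 0.1412]
tool_rot: [0.587, 1.49, -0.587]
ft_force: [-2.4, 1.3, -12.9]
grip_width: 0.639
```

Emit:
servo_tool(
  commands=[
    [[0, 0, 0, 0, 0, 0, 40], [0, 0, 0, 0, 0, 0, 40]],
  ],
)

```text
time: 19.08
position: [0.4876, -0.1725, 0.1412]
tool_rot: [0.587, 1.49, -0.587]
ft_force: [-2.4, 1.3, -12.1]
grip_width: 0.644
```

The pull held steady at 12–13 N for over 0.3 s with the cap held fast and the can down. Now I'll unload and let go.

Emit:
servo_tool(
  commands=[
    [[0, 0, 0, 0.8, 0, 0, 40], [0, 0, 0, 1.2, 0, 0, 40], [0, 0, 0, 1.2, 0, 0, 40], [0, 0, 0, 1.2, 0, 0, 40]],
  ],
)

```text
time: 19.58
position: [0.488, -0.1726, 0.1409]
tool_rot: [0.587, 1.489, -0.587]
ft_force: [-5.4, 2.4, -0.1]
grip_width: 0.642
```

Emit:
servo_tool(
  commands=[
    [[0, 0, 0, 0, 0, 0, 56], [0, 0, 0, 0, 0, 0, 60], [0, 0, 0, 0, 0, 0, 70], [0, 0, 0, 0, 0, 0, 87], [0, 0, 0, 0, 0, 0, 87]],
  ],
)

```text
time: 20.2
position: [0.4886, -0.1729, 0.1405]
tool_rot: [0.587, 1.487, -0.587]
ft_force: [0.4, 0.3, 0.3]
grip_width: 0.935
```

Emit:
servo_tool(
  commands=[
    [[0, 0, 0, -10, 0, 0, 87], [0, 0, 0, -25, 0, 0, 87], [0, 0, 0, -50, 0, 0, 87], [0, 0, 0, -80, -30, 0, 87], [0, 0, 0, -90, -65, 0, 87]],
  ],
)

```text
time: 20.82
position: [0.4444, -0.2208, 0.2332]
tool_rot: [0.585, 1.485, -0.585]
ft_force: [-0.3, -1.7, -0.3]
grip_width: 1.003
```

Emit:
servo_tool(
  commands=[
    [[0, 0, 0, 0, 0, 0, 87], [0, 0, 0, 0, 0, 0, 87]],
  ],
)

```text
time: 21.08
position: [0.4438, -0.2195, 0.2304]
tool_rot: [0.587, 1.489, -0.586]
ft_force: [0.3, -0.0, 0.2]
grip_width: 0.998
```

```bash
python3 - <<'E'
from h import *
st(); cal=K('wrist'); w=snap('wrist','w7.png'); b=snap('side','s3.png')
print(proj('wrist',[(.4875,-.1726,.168)],cal))
cv2.imwrite('pics/f.png',np.hstack([cv2.resize(w,(400,300)),cv2.resize(b[30:165,180:360],(400,300),interpolation=2)]))
m=(w.max(2)<60).astype(np.uint8); m[195:]=0
for c in cv2.findContours(m,0,1)[0]:
    if cv2.contourArea(c)>1500:
        (x,y),r=cv2.minEnclosingCircle(c); print(x,y,r,onz('wrist',[(x,y)],.168,cal)); 
        Q=onz('wrist',[(x-r,y),(x+r,y)],.168,cal); print('dia',np.linalg.norm(Q[0]-Q[1]))
E
```

```text
t 21.07 p [ 0.4438 -0.2195  0.2304] F [ 0.3 -0.   0.2] M [0.09 0.06 0.01] g 0.998 q [ 0.25 -0.02  0.16  1.82  0.    1.34 -0.35]
[[ 0.001  0.682  0.732]
 [ 0.     0.732 -0.682]
 [-1.     0.001  0.001]]
[[258.59788513 113.89929434]]
76.95806121826172 160.0 80.32160949707031 [[ 0.36891538 -0.10560827  0.168     ]]
dia 0.12325619726383301
257.0 113.5 39.131290435791016 [[ 0.48687832 -0.17165229  0.168     ]]
dia 0.05395833775965873
```

View pics/f.png

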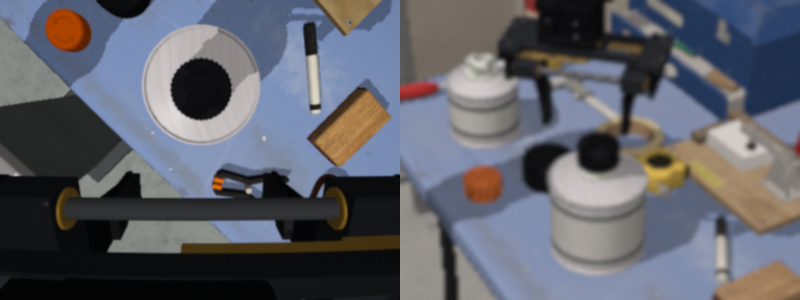

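The cap sits centred on the large can at wrist (257,113). The small can is uncapped and upright, and the marker and block look undisturbed. I'm handing the job in.

```bash
python3 -c "
from h import *
print(close_job())"
```

```text
the job is handed in; nothing more can be done
None
```

The cap is off the small can and locked on the large one, and the job is handed in at about 21 s on the robot's clock. The hand-in gives no verdict.

- **Taking it off:** I pressed with 23–28 N, turned it 60° anticlockwise, and it lifted away freely.
- **Locking it:** I matched the lugs to the gaps on the large can's neck, and the cap dropped in without resistance. I pressed with about 25 N and turned it clockwise about 65° until the turning moment rose to 0.8 N·m at the stop. When I eased off, it sprang back up about 7 mm.
- **Pull test:** The cap held. The pull was less steady than you asked for:
  - The arm kept building up force while holding position. The first pull crept from about 14 N to about 19 N, which is the can's own weight, so the can may have risen by up to about a millimetre for a moment. The second crept to 18 N.
  - I eased back and held about 12–13 N for roughly 0.5 s. A hold at exactly 10 N never settled.
- **Last checks:** After letting go, the wrist picture put the cap within about 1 mm of where I expected it, and its apparent size fits the locked height. I did not measure that height directly. Both cans are upright, the marker and sanding block look undisturbed, and the gripper is open and clear with no force on it.

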